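# Dock the meat probe

## Task

Put the meat-thermometer probe away in its charging dock: take it from its wooden rest, lay it in the dock's V-groove and push it, tip first, under the spring keeper and into the hood until its tip is pressed firmly but gently against the sprung contact pad hidden inside. Let go so that it stays lying in the groove, still touching the pad, and leave the other things on the worktop where they are.

Things in the scene. Friction and masses are not known exactly. Their poses are not given: they have to be found in the camera images.
- probe: the probe: straight round rod 170 mm long, 16 mm in diameter, about 120 g. Origin on the axis at mid length; +x runs along it to the tip. Tip end bare steel (105 mm), narrowing over its last 20 mm to a round nose 8 mm across; the other 65 mm are a black handle of the same diameter. It starts level in the rest, axis 36 mm above the worktop, tip roughly to the robot's right (-y)
- probe_tip (a point): foremost point of the probe's round nose, 85 mm from the probe's origin along its +x
- rest: low wooden rest, fixed: a foot 110x50x8 mm with two notched uprights (10 mm thick, about 40 mm high) 45 mm either side of its origin, the centre of its underside. Its x axis runs along the lying probe, whose middle lies within 6 mm of over the origin; the probe sticks out about 35 mm past the upright at either end, so its handle can be gripped there
- dock: charging dock, fixed, 125 mm long, 64 wide, 84 high. Origin on the worktop under the open entry end of the groove; +x is the pushing direction along the groove (roughly -y of the world), z up. A 45-degree V-groove, open above, about 35 mm wide at the top, runs from x = 0 to the far end. The probe, once home, still sticks out 60 mm or more at the entry to be gripped
- dock_entry (a point): at the entry end of the groove, on the axis of a seated probe (42 mm above the worktop). A probe just laid in here is tail-heavy and tips out if let go before its tip is under the keeper, so keep hold of it
- keeper_mid (a point): point on the seated probe's axis under the keeper, 50 mm in from the entry: a sprung steel roller 10 mm across under a bridge, its underside 3 mm below the top of a seated probe. A tip laid 15 to 38 mm in is clear of it. The tapered tip lifts it when pushed (5 to 10 N); after that it drags on the probe with about 4 to 9 N either way, which holds the released probe in place
- hood_mouth (a point): open mouth of the hood, on the seated probe's axis, 70 mm in from the entry; the probe passes with several mm of room
- hood: black hood fixed over the far end of the dock, same origin and axes as the dock: x = 70 to 125 mm, top 77 mm high. In it a sprung brass pad faces the tip; its face rests somewhere from x = 85 to 100 mm, is not measured and must be felt. It gives 1 mm per 3 N. To seat, the tip must press it with over 3 N (beyond the keeper's drag) for a moment, but never over 18 N
- teaspoon: bystander, to be left alone: steel teaspoon lying flat, 134x27x12 mm; origin at the centre of its underside
- egg_timer: bystander, to be left alone: round egg timer, 61 mm across, 51 mm high; origin at the centre of its underside
- espresso_cup: bystander, to be left alone: small striped cup with a handle, 60x84x49 mm; origin at the centre of its underside
- honey_jar: bystander, to be left alone: glass jar with a metal lid, 71 mm across, 110 mm high; origin at the centre of its underside
- apple_2: bystander, to be left alone: apple, 75 mm; origin at the centre of its underside
- tea_box: bystander, to be left alone: upright cardboard tea box, 76x133x123 mm; origin at the centre of its underside
- pen: bystander, to be left alone: pen lying flat, 145 mm long, 9 mm high; origin at the centre of its underside
Things that resemble listed ones, but are neither listed nor needed, are in the scene too. Leave any red look-alike of the dock alone.

How it is judged:
By the outcome, as a careful person would: the job done as asked, in the order asked, and still so for the second after the job is handed in, with the robot touching nothing.
It also fails if it takes over 61 s, if anything falls off the work surface, if the arm or the gripper's body presses on something with over 40 N, if the wrist force passes 120 N, or if a joint passes its speed limit or range.

## Robot

A 6-joint arm with a two-finger parallel gripper is mounted at the origin on a cart in front of the work surface, level with it; the furniture and walls round the work are solid. World frame = base frame: x ahead of the robot, y to its left, z up, the work surface at z = 0. Lengths are in m, angles in degrees, forces in N, time in s.
With the tool pointing down it reaches from about 0.35 to 0.875 m from the base axis. Payload 4.2 kg.
Tool frame: the origin (TCP) lies on the centre line of the jaws, within the pads' length; the fingertips stand tip_reach ahead of it and the grasp point (between the pads) is the TCP (tip_reach is the distance from the TCP to the fingertips, in m); z points along the fingers, y is the line along which they close (so a half turn about z gives the same grasp; the last joint's range is limited). The gripper opens to 87 mm and grips with 3 to 60 N. Pads are 19 mm wide; open, the fingers measure 117 mm over their backs; the gripper's body (75 mm by 190 mm) begins 51 mm behind the grasp point.
Start: joints at [79.446, 22.042, 0.453, 0, -68.411, -14.817], TCP at [0.268, 0.565, 0.242] pointing down, gripper open.
Joint ranges: [-179.83, 179.83], [-69.29, 118.12], [-61.27, 80.66], [-181.25, 117.63], [-171.15, -9.14], [-177.46, 177.46]. Speed limits (degrees/s): [159.86, 159.86, 180, 180, 180, 180].

## Interface

Orientations are given as a 3x3 rotation matrix whose columns are the frame's x, y, z axes.
In Python, from station import sense, capture, finish_job, tip_reach gives the robot as it stands.
- The arm moves only by the tool arm_command, never from a script. Its argument "deltas" is a list of rows, each a list of 7 numbers: the turn, a rotation vector about the tool's x, y, z in rad, then the shift along the tool's x, y, z in cm, then the closure, from -1 (fully open) to 1 (shut), so that 0 is half open. In form: [[rx, ry, rz, dx, dy, dz, hand], ...]. A call has 1 to 8 rows; each row is the pose to reach, as a shift and turn from the pose commanded when the call began, along the tool's axes at that moment; what a row does not reach only later rows make up. A row lasts 1/12 s, in which the tool goes at most 41.7 mm and 7.16 degrees, less where a joint would pass 70% of its speed; a pose out of reach is approached as far as the arm can. A call with a gripper value outside its range is refused whole. The fingers move at their own pace and stop on an object; the grip force is fixed at half the most. Time passes only in rows, so rows that repeat a pose let the fingers close. It gives the time, the measured TCP pose, the force, the opening and the grip force at its end, in the units of the state.
- sense(): the state, without advancing time (a new reading comes with each control period).
- capture(name): name is "scene" or "top" or "wrist"; returns a dict with "pixels" (400x640x3 uint8, blue, green, red), "fovy" (degrees; the focal length in pixels is half the picture's height over the tangent of half this angle, whatever the lens; pixels are square), "cx", "cy" (the principal point, pixels), "rvec" (rotation vector, rad) and "tvec" (3), from world to camera coordinates, as OpenCV has them. Camera axes: x right, y down, z forward; pixel columns grow to the right and rows downward; lengths in m; the calibration is good to about 2 mm. A picture is of the moment at which its call begins. There is no depth.
- finish_job(): hands the job in; it is judged then, once.
The state is a dict: "time_s": time; "joints": joint angles; "joint_velocities": joint speeds; "effort": joint torques, N m; "tcp_pos": TCP position; "ee_rot": TCP orientation; "wrist_force": force on the tool from outside, world axes, zero at the start; "moment": the same for the moment, N m; "gripper_width": opening from 0.0 (shut) to 1.0 (fully open); "gripper_force": force on a finger pad.
Only numpy, scipy, OpenCV 4.12 (cv2) and the standard library are available. Lean on these libraries where they do the work, as an engineer would, in place of code of your own. Each camera call takes 0.05 s, during which the arm holds its last target. There are 200 camera calls.

## Working session

There is one attempt and no reset: what is moved stays moved. The work goes in short steps, Python scripts to look and compute and a tool call to move; the robot and the scene stay as the last step left them, time stands still between calls to the robot, and variables do not carry over. Pictures are saved under pics/ and viewed, at most 12 in all, crops included, and the job is handed in when it is done.

Besides the shell and the picture viewer there is one more tool, called after "Request:" as name(argument=value, ...) on one line, values as JSON. arm_command: Moves the arm, as the interface text tells. Its arguments: {"type":"object","properties":{"deltas":{"type":"array"}},"required":["deltas"]}

```bash
mkdir -p pics; python3 - <<'E'
from station import sense,capture,tip_reach
import cv2,numpy as np
print(tip_reach); s=sense()
for k in s: print(k,np.round(s[k],3).tolist())
for n in("scene","top"):
    c=capture(n); cv2.imwrite(f"pics/{n}0.png",c["pixels"]); np.savez(f"{n}0.npz",**c)
    print(n,c["fovy"],c["cx"],c["cy"],c["rvec"],c["tvec"])
E
```

```text
0.019
time_s 0.0
joints [79.445, 22.092, 0.381, -0.031, -68.412, -14.816]
joint_velocities [0.062, -0.143, -0.016, -0.025, 0.052, -0.019]
effort [-0.0, -39.066, 18.74, 4.22, 0.011, -0.0]
tcp_pos [0.268, 0.564, 0.24]
ee_rot [[0.903, -0.429, -0.001], [-0.429, -0.903, -0.002], [0.0, 0.002, -1.0]]
wrist_force [-0.262, 0.198, 0.529]
moment [-0.017, -0.003, 0.036]
gripper_force 0.0
gripper_width 1.001
scene 54.144347624254415 325.03228500360126 199.67261424236997 [ 1.87052038 -0.97073974  0.56071232] [-0.17189372  0.30045492  1.06221491]
top 52.85155511888872 319.53453558253017 201.15433764359489 [ 2.06881368 -1.49625585  0.50154321] [-0.00334544  0.45177764  1.47092554]
```

View pics/scene0.png

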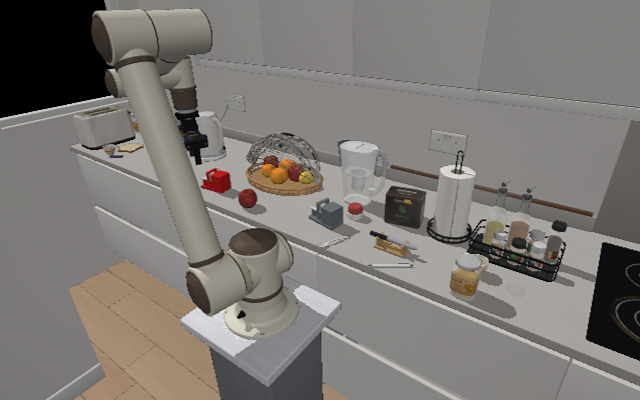

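View pics/top0.png

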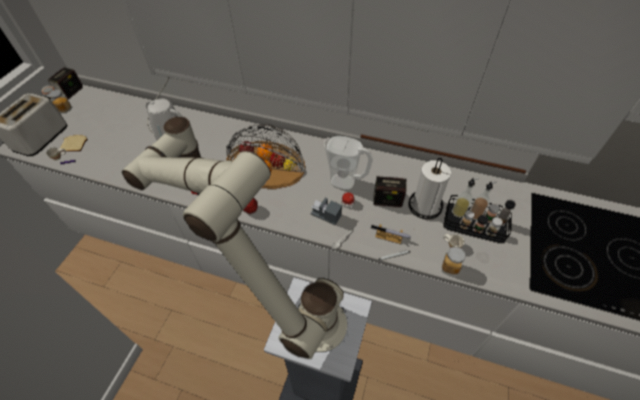

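The scene view shows the probe on its wooden rest at about (392,242), with the black handle on the left and the tip on the right. The grey dock is at (326,213). Its red look-alike is at (215,180), and the teaspoon (335,241) and pen (391,266) lie near the rest and could be taken for the probe. I choose the rod on the wooden rest and the grey dock, and check both in one close crop.

```bash
python3 - <<'E'
import cv2,numpy as np
a=np.load("scene0.npz")["pixels"][180:280,290:440]; b=np.load("top0.npz")["pixels"][180:265,300:427]
a=cv2.resize(a,(600,400),interpolation=2);b=cv2.resize(b,(600,400),interpolation=2)[:,:]
cv2.imwrite("pics/crop0.png",cv2.resize(np.vstack([a,b]),(450,600)) if 0 else np.vstack([a[60:360],b[50:350]]))
E
```

```text
(no output)
```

View pics/crop0.png

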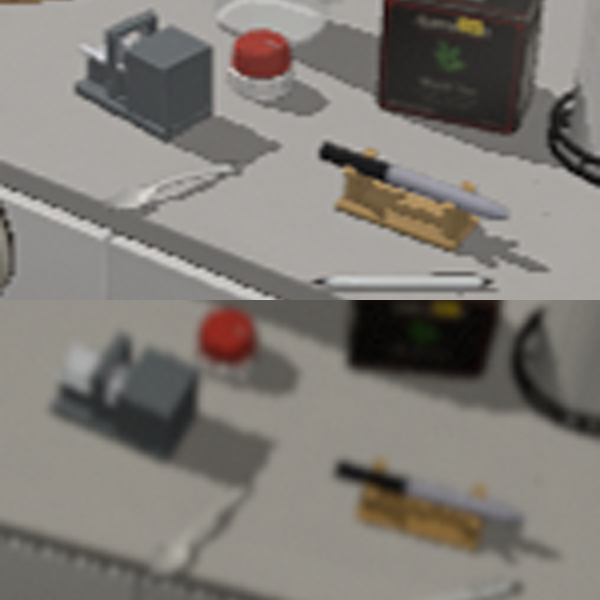

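The crop confirms it: the handle end is at scene pixel (371,233) and the tip at (417,248). The grey dock's entry is on its left (311,207) and the hood on its right (330,207). Next I cast rays for rough poses.

```bash
cat > h.py <<'E'
import cv2,numpy as np
def K(c):
    f=200/np.tan(np.radians(float(c["fovy"]))/2); return np.array([[f,0,float(c["cx"])],[0,f,float(c["cy"])],[0,0,1]])
def ray(c,p):
    R=cv2.Rodrigues(np.array(c["rvec"],float))[0]; o=-R.T@np.array(c["tvec"],float).ravel()
    d=R.T@np.linalg.inv(K(c))@np.array([p[0],p[1],1.]); return o,d/np.linalg.norm(d)
def onz(c,p,z):
    o,d=ray(c,p); return o+d*(z-o[2])/d[2]
def proj(c,P): return cv2.projectPoints(np.array(P,float).reshape(-1,3),np.array(c["rvec"],float),np.array(c["tvec"],float),K(c),None)[0].reshape(-1,2)
E
python3 - <<'E'
from h import *
S=dict(np.load("scene0.npz"));T=dict(np.load("top0.npz"))
s=lambda u,v:(290+u/4-.4,195+v/4-.4); t=lambda u,v:(300+u/4.724-.4,180+(v-250)/4.706-.4)
for n,c,p,z in [("handle",S,s(323,152),.036),("handle",T,t(338,466),.036),("tip",S,s(507,213),.036),("tip",T,t(520,513),.036),
 ("hood top near-left",S,s(165,65),.077),("hood top near-right",S,s(212,43),.077),("hood top far-right",S,s(172,20),.077),("hood top far left",S,s(128,42),.077),
 ("base entry near",S,s(77,90),0),("base hood near",S,s(165,137),0),("base hood far",S,s(212,107),0),
 ("T base entry near",T,t(52,408),0),("T base hood near",T,t(168,458),0),("T hood top nr",T,t(165,405),.077),("T hood far right",T,t(197,375),.077),("timer",S,s(262,95),0),("teabox nearleft",S,s(380,105),0),("spoon L",S,s(115,205),0),("spoonR",S,s(235,170),0)]:
    print(n,onz(c,p,z).round(3))
E
```

```text
handle [ 0.453 -0.076  0.036]
handle [ 0.462 -0.079  0.036]
tip [ 0.458 -0.241  0.036]
tip [ 0.462 -0.242  0.036]
hood top near-left [0.442 0.079 0.077]
hood top near-right [0.499 0.067 0.077]
hood top far-right [0.515 0.123 0.077]
hood top far left [0.458 0.131 0.077]
base entry near [0.466 0.2   0.   ]
base hood near [0.444 0.082 0.   ]
base hood far [0.512 0.076 0.   ]
T base entry near [0.468 0.194 0.   ]
T base hood near [0.447 0.074 0.   ]
T hood top nr [0.45  0.079 0.077]
T hood far right [0.491 0.062 0.077]
timer [0.557 0.049 0.   ]
teabox nearleft [ 0.603 -0.052  0.   ]
spoon L [0.332 0.055 0.   ]
spoonR [0.434 0.    0.   ]
```

Request:
arm_command(deltas=[[0,0,0.1,4,3,-2,-1],[0,0,0.22,7.5,5.5,-4,-1],[0,0,0.34,11,8.5,-5,-1],[0,0,0.46,15,11,-5,-1],[0,0,0.58,18,14,-5,-1],[0,0,0.7,21.5,16.5,-5,-1],[0,0,0.82,25,19,-5,-1],[0,0,0.94,28,22,-5,-1]])

```text
time_s: 0.77
tcp_pos: [0.4146, 0.273, 0.2913]
ee_rot: [[0.181, -0.983, -0.0], [-0.983, -0.181, -0.0], [0.0, 0.0, -1.0]]
wrist_force: [0.9, -0.0, -0.4]
gripper_width: 0.999
gripper_force: 0.0
```

```bash
python3 - <<'E'
from h import *
from station import capture,sense
c=capture("wrist");np.savez("w1.npz",**c);cv2.imwrite("pics/w1.png",c["pixels"])
o,d=ray(c,(320,200));print(o,d,c["fovy"]);s=sense();print(s["tcp_pos"],np.round(s["ee_rot"],3).tolist(),s["time_s"])
S=dict(np.load("scene0.npz"))
for p,z in [((290,192),0),((246,180),0.03),((323,180),.03),((248,208),0),((325,178),.03)]: print(p,onz(S,p,z).round(3))
E
```

```text
[0.42836796 0.20135462 0.43455101] [-0.03751634  0.26471341 -0.96359708] 60.1735875797138
[0.41544251 0.26739077 0.29146329] [[0.172, -0.985, -0.001], [-0.985, -0.172, -0.003], [0.003, 0.002, -1.0]] 0.8167
(290, 192) [0.589 0.399 0.   ]
(246, 180) [0.526 0.598 0.03 ]
(323, 180) [0.715 0.313 0.03 ]
(248, 208) [0.386 0.447 0.   ]
(325, 178) [0.737 0.318 0.03 ]
```

View pics/w1.png

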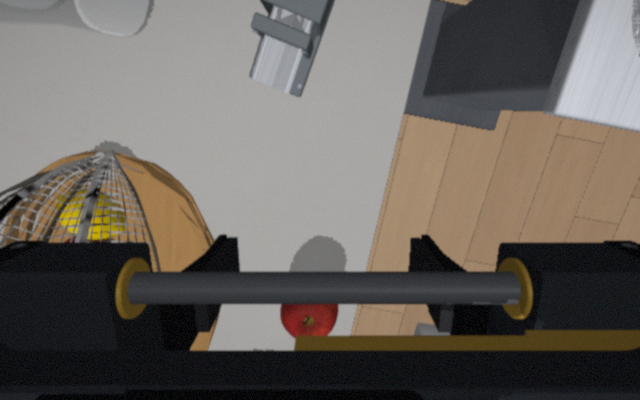

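The wrist view looks along tool x at the dock, with its entry end at about (280,85). The basket (110,200) and apple (308,310) are clear of the dock's entry. I move to see the whole dock.

Request:
arm_command(deltas=[[0,0,0.06,4,-0.8,-0.5,-1],[0,0,0.12,8,-1.7,-1,-1],[0,0,0.17,12,-2.5,-1,-1],[0,0,0.17,15,-3.2,-1,-1],[0,0,0.17,17.6,-3.5,-1,-1],[0,0,0.17,17.6,-3.5,-1,-1],[0,0,0.17,17.6,-3.5,-1,-1]])

```text
time_s: 1.4
tcp_pos: [0.4813, 0.1074, 0.301]
ee_rot: [[0.015, -1.0, -0.001], [-1.0, -0.015, -0.0], [0.0, 0.001, -1.0]]
wrist_force: [0.1, 0.1, 0.2]
gripper_width: 0.999
gripper_force: 0.0
```

```bash
python3 - <<'E'
from h import *
from station import capture,sense
c=capture("wrist");np.savez("w2.npz",**c);cv2.imwrite("pics/w2.png",c["pixels"])
s=sense();print(s["tcp_pos"],np.round(s["ee_rot"],3).tolist(),s["time_s"])
E
```

```text
[0.48116628 0.10820665 0.30110577] [[0.017, -1.0, -0.001], [-1.0, -0.017, -0.0], [0.0, 0.001, -1.0]] 1.45
```

View pics/w2.png

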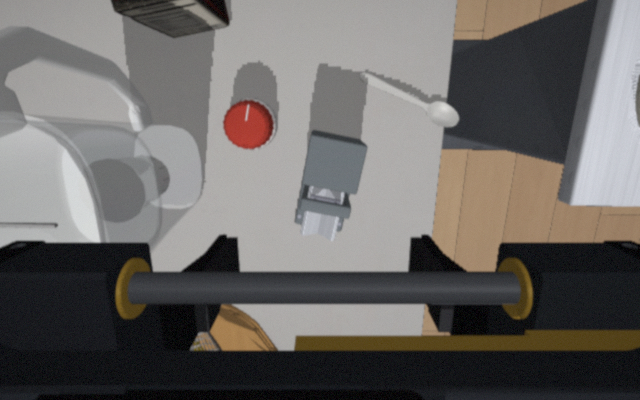

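The dock is fully visible: the hood top has corners at (315,130), (367,139), (356,192) and (306,183), the keeper is at (325,197), and the bright groove ends at the entry between (302,237) and (334,241). I measure from an enlarged crop.

```bash
python3 - <<'E'
from h import *
c=dict(np.load("w2.npz"));a=c["pixels"][120:250,285:385]
cv2.imwrite("pics/crop2.png",cv2.resize(a,(460,598),interpolation=cv2.INTER_CUBIC))
E
```

```text
(no output)
```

View pics/crop2.png

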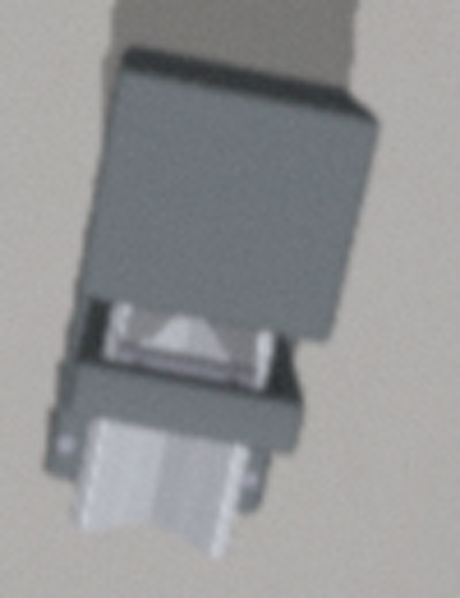

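```bash
python3 - <<'E'
from h import *
c=dict(np.load("w2.npz"))
f=lambda u,v,z:onz(c,(285+u/4.6-.4,120+v/4.6-.4),z)
H=[f(122,72,.077),f(378,122,.077),f(328,340,.077),f(85,290,.077)]
for h in H: print(h.round(4))
fm=(H[0]+H[1])/2; nm=(H[2]+H[3])/2; d=fm-nm; print("hood len",np.linalg.norm(d),"w",np.linalg.norm(H[0]-H[1]),np.linalg.norm(H[2]-H[3]))
print("ang",[np.degrees(np.arctan2(v[1],v[0])) for v in (d,H[0]-H[3],H[1]-H[2])], [np.degrees(np.arctan2(v[1],v[0]))-90 for v in (H[0]-H[1],H[3]-H[2])])
L=[f(98,425,.048),f(82,525,.048)];R=[f(247,447,.048),f(218,556,.048)];V=[f(165,432,.031),f(152,520,.031)]
for n,q in zip("LRV",(L,R,V)): print(n,q[0].round(4),q[1].round(4),np.degrees(np.arctan2(*(q[0]-q[1])[1::-1])))
e=(L[1]+R[1])/2; print("entry",e,"w",np.linalg.norm(L[1]-R[1]),"ang entry->hood far mid",np.degrees(np.arctan2(*(fm-e)[1::-1])),np.linalg.norm((fm-e)[:2]))
E
```

```text
[0.4956 0.066  0.077 ]
[0.4367 0.0765 0.077 ]
[0.4461 0.1284 0.077 ]
[0.5041 0.117  0.077 ]
hood len 0.05222027143282395 w 0.05984168887995351 0.05909473384986325
ang [np.float64(-99.85649472774473), np.float64(-99.43557919464308), np.float64(-100.2691005188779)] [np.float64(-100.04604404777488), np.float64(-101.05808064381121)]
L [0.5023 0.1596 0.048 ] [0.5066 0.1876 0.048 ] -98.58044334784194
R [0.4632 0.1651 0.048 ] [0.4702 0.1959 0.048 ] -102.6999890106942
V [0.4849 0.1667 0.031 ] [0.4882 0.1924 0.031 ] -97.27878969384642
entry [0.48836804 0.19173024 0.048     ] w 0.03733010132893577 ang entry->hood far mid -100.46236124319483 0.1225254786615547
```

Request:
arm_command(deltas=[[0,0,0,4,0.3,0,-1],[0,0,0,8,0.6,0,-1],[0,0,0,12,1,0,-1],[0,0,0,16,1.4,1,-1],[0,0,0,20,1.7,3,-1],[0,0,0,24,2,5,-1],[0,0,0,27,2,6,-1],[0,0,0,27,2,6,-1]])

```text
time_s: 2.12
tcp_pos: [0.4643, -0.1646, 0.2382]
ee_rot: [[0.014, -1.0, -0.007], [-1.0, -0.014, 0.0], [-0.001, 0.007, -1.0]]
wrist_force: [-0.9, -0.1, -0.4]
gripper_width: 1.0
gripper_force: 0.0
```

```bash
python3 - <<'E'
from h import *
from station import capture,sense
c=capture("wrist");np.savez("w3.npz",**c);cv2.imwrite("pics/w3.png",c["pixels"])
s=sense();print(s["tcp_pos"],np.round(s["ee_rot"],3).tolist(),s["time_s"])
E
```

```text
[ 0.46518038 -0.16302539  0.23954626] [[0.015, -1.0, -0.004], [-1.0, -0.015, 0.0], [-0.0, 0.004, -1.0]] 2.1667
```

View pics/w3.png

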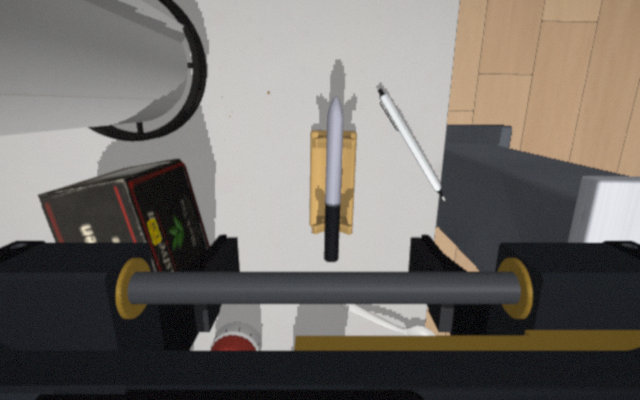

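The probe lies on the rest with its tip at (335,97), the handle's tail end at (331,260) and the handle starting near (332,205).

```bash
python3 - <<'E'
from h import *
c=dict(np.load("w3.npz"));g=c["pixels"].astype(int)
roi=np.zeros((400,640),np.uint8); m=(g.max(2)<60)
m[:, :318]=0;m[:,346:]=0;m[:200]=0;m[266:]=0
ys,xs=np.nonzero(m)
print(len(xs),ys.min(),ys.max())
for y in range(200,266,8):
    r=xs[ys==y]; print(y,r.min() if len(r) else None,r.max() if len(r) else None)
p=g[:, :].astype(int)
for y in (92,96,100,110,130,160,190): print(y,[tuple(p[y,x]) for x in range(322,350,3)])
for n,q in (("tail",(331.5,260)),("handle start",(332.5,205)),("tip",(335,97))): print(n,onz(c,q,.036).round(4))
E
```

```text
719 205 260
200 None None
208 326 339
216 325 339
224 326 338
232 325 337
240 325 337
248 325 337
256 325 337
264 None None
92 [(np.int64(194), np.int64(195), np.int64(198)), (np.int64(196), np.int64(196), np.int64(199)), (np.int64(189), np.int64(192), np.int64(195)), (np.int64(137), np.int64(137), np.int64(138)), (np.int64(139), np.int64(140), np.int64(142)), (np.int64(137), np.int64(139), np.int64(140)), (np.int64(133), np.int64(136), np.int64(137)), (np.int64(148), np.int64(150), np.int64(151)), (np.int64(194), np.int64(198), np.int64(197)), (np.int64(195), np.int64(199), np.int64(202))]
96 [(np.int64(160), np.int64(160), np.int64(162)), (np.int64(196), np.int64(197), np.int64(198)), (np.int64(188), np.int64(189), np.int64(192)), (np.int64(138), np.int64(137), np.int64(140)), (np.int64(134), np.int64(132), np.int64(134)), (np.int64(129), np.int64(129), np.int64(130)), (np.int64(136), np.int64(137), np.int64(140)), (np.int64(149), np.int64(150), np.int64(152)), (np.int64(195), np.int64(197), np.int64(201)), (np.int64(195), np.int64(198), np.int64(200))]
100 [(np.int64(136), np.int6
[... 1740 characters left out ...]
(100), np.int64(156), np.int64(191)), (np.int64(97), np.int64(155), np.int64(189)), (np.int64(98), np.int64(157), np.int64(191))]
190 [(np.int64(88), np.int64(140), np.int64(171)), (np.int64(113), np.int64(135), np.int64(156)), (np.int64(168), np.int64(156), np.int64(154)), (np.int64(195), np.int64(179), np.int64(178)), (np.int64(197), np.int64(181), np.int64(179)), (np.int64(178), np.int64(163), np.int64(161)), (np.int64(117), np.int64(126), np.int64(139)), (np.int64(94), np.int64(153), np.int64(188)), (np.int64(81), np.int64(129), np.int64(157)), (np.int64(72), np.int64(110), np.int64(135))]
tail [ 0.4538 -0.0737  0.036 ]
handle start [ 0.454  -0.1363  0.036 ]
tip [ 0.4538 -0.2442  0.036 ]
```

Request:
arm_command(deltas=[[0,0,0.015,-3.5,0.5,1,-1],[0,0,0.015,-7.2,1,3,-1],[0,0,0.015,-7.2,1,6.5,-1],[0,0,0.015,-7.2,1,10,-1],[0,0,0.015,-7.2,1,13,-1],[0,0,0.015,-7.2,1,15,-1],[0,0,0.015,-7.2,1,15,-1],[0,0,0.015,-7.2,1,15,-1]])

```text
time_s: 2.83
tcp_pos: [0.4553, -0.0886, 0.0915]
ee_rot: [[0.006, -1.0, -0.001], [-1.0, -0.006, -0.0], [0.0, 0.001, -1.0]]
wrist_force: [0.2, 0.1, 0.8]
gripper_width: 0.999
gripper_force: 0.0
```

```bash
python3 - <<'E'
from h import *
from station import capture,sense
c=capture("wrist");np.savez("w4.npz",**c);cv2.imwrite("pics/w4.png",c["pixels"])
s=sense();print(s["tcp_pos"],np.round(s["ee_rot"],4).tolist(),s["time_s"])
print(proj(c,s["tcp_pos"]),proj(c,s["tcp_pos"]+s["ee_rot"][:,2]*.05))
E
```

```text
[ 0.45627532 -0.08878631  0.09261814] [[0.0057, -1.0, 0.002], [-1.0, -0.0057, -0.0002], [0.0002, -0.002, -1.0]] 2.8833
[[322.72109278 270.71015989]] [[322.73755145 231.55432582]]
```

View pics/w4.png

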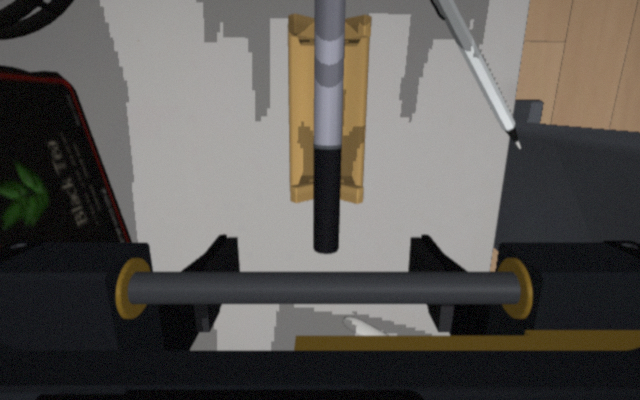

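The handle's free end spans (326,250) to the upright at (326,202). The descending TCP projects to (323,232), so the grasp lands mid-handle. I go down and grip.

Request:
arm_command(deltas=[[0,0,0,0.2,0.2,2.5,-1],[0,0,0,0.2,0.2,4.5,-1],[0,0,0,0.2,0.2,5.6,-1],[0,0,0,0.2,0.2,5.6,-1],[0,0,0,0.2,0.2,5.6,0],[0,0,0,0.2,0.2,5.6,1],[0,0,0,0.2,0.2,5.6,1],[0,0,0,0.2,0.2,5.6,1]])

```text
time_s: 3.55
tcp_pos: [0.4539, -0.0918, 0.0367]
ee_rot: [[0.003, -1.0, 0.003], [-1.0, -0.003, 0.0], [-0.0, -0.003, -1.0]]
wrist_force: [0.3, 0.3, -0.3]
gripper_width: 0.78
gripper_force: 0.0
```

Request:
arm_command(deltas=[[0,0,0,0,0,0,1],[0,0,0,0,0,0,1],[0,0,0,0,0,0,1],[0,0,0,0,0,0,1],[0,0,0,0,0,0,1]])

```text
time_s: 3.97
tcp_pos: [0.4529, -0.092, 0.0355]
ee_rot: [[0.003, -1.0, -0.0], [-1.0, -0.003, -0.0], [0.0, 0.0, -1.0]]
wrist_force: [-1.1, -0.6, 0.4]
gripper_width: 0.399
gripper_force: 0.0
```

Request:
arm_command(deltas=[[0,0,0,0,0,0,1],[0,0,0,0,0,0,1],[0,0,0,0,0,0,1],[0,0,0,0,0,0,1],[0,0,0,0,0,0,1],[0,0,0,0,0,0,1],[0,0,0,0,0,0,1]])

```text
time_s: 4.55
tcp_pos: [0.4537, -0.0919, 0.0357]
ee_rot: [[0.003, -1.0, 0.002], [-1.0, -0.003, 0.0], [-0.0, -0.002, -1.0]]
wrist_force: [1.0, -0.5, -0.3]
gripper_width: 0.172
gripper_force: 30.0
```

Request:
arm_command(deltas=[[0,0,0,0,0,-0.5,1],[0,0,0,0,0,-1.5,1],[0,0,0,0,0,-4,1],[0,0,0,0,0,-7,1],[0,0,0,0,0,-10,1],[0,0,0,0,0,-12,1],[0,0,0,0,0,-12,1],[0,0,0,0,0,-12,1]])

```text
time_s: 5.22
tcp_pos: [0.4523, -0.0919, 0.1561]
ee_rot: [[0.002, -1.0, 0.001], [-1.0, -0.002, 0.001], [-0.001, -0.001, -1.0]]
wrist_force: [-0.7, 0.2, -2.2]
gripper_width: 0.174
gripper_force: 30.0
```

```bash
python3 - <<'E'
from h import *
from station import capture,sense
c=capture("wrist");np.savez("w5.npz",**c);cv2.imwrite("pics/w5.png",c["pixels"])
s=sense();print(s["tcp_pos"],np.round(s["ee_rot"],4).tolist(),s["time_s"],s["wrist_force"],s["gripper_width"])
R=np.array(s["ee_rot"]);t=np.array(s["tcp_pos"])
print("level tail,hstart,tip px",proj(c,[t-R[:,0]*.018,t+R[:,0]*.047,t+R[:,0]*.152]))
w=dict(np.load("w1.npz"));S=dict(np.load("scene0.npz"))
for q in ((215,235),(195,190),(150,158)): print("basket rim",[onz(w,q,z).round(3) for z in (.05,)])
print("jug",[onz(S,q,z).round(3) for q,z in (((352,194),0),((345,165),.1),((385,160),.15))])
E
```

```text
[ 0.45145085 -0.09194055  0.15487007] [[0.0023, -1.0, -0.0022], [-1.0, -0.0023, 0.0006], [-0.0006, 0.0022, -1.0]] 5.2667 [ 0.14725227  0.35048502 -1.71595483] 0.17236802221160624
level tail,hstart,tip px [[ 326.44965438  303.17038052]
 [ 326.81776199  167.51788805]
 [ 327.64445194 -137.12822159]]
basket rim [array([0.529, 0.372, 0.05 ])]
basket rim [array([0.557, 0.321, 0.05 ])]
basket rim [array([0.609, 0.294, 0.05 ])]
jug [array([0.721, 0.166, 0.   ]), array([0.77 , 0.235, 0.1  ]), array([0.805, 0.063, 0.15 ])]
```

View pics/w5.png

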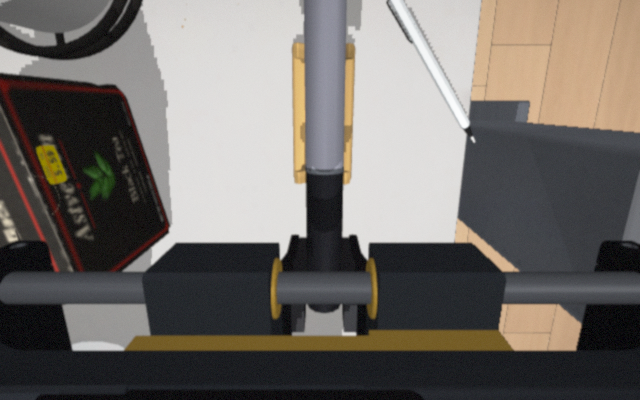

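The probe hangs level between the fingers: its handle boundary at (324,172) is close to the predicted (327,168). The fruit basket's rim is near the laying pose, so I will roll the gripper about the probe by some 35° towards the robot to keep its body clear.

Request:
arm_command(deltas=[[0,0,0.02,-2.5,0.7,0,1],[0,0,0.04,-6,1.5,0,1],[0,0,0.06,-10,2.3,0,1],[0,0,0.09,-14,3,0,1],[0,0,0.12,-18,3.5,0,1],[0,0,0.15,-22,3.5,0,1],[0,0,0.18,-25,3,0,1],[0,0,0.18,-27,2,0,1]])

```text
time_s: 5.93
tcp_pos: [0.4301, 0.1798, 0.1537]
ee_rot: [[-0.174, -0.985, -0.004], [-0.985, 0.174, -0.002], [0.003, 0.003, -1.0]]
wrist_force: [0.0, -0.8, -1.6]
gripper_width: 0.173
gripper_force: 30.0
```

Request:
arm_command(deltas=[[0.1,0,0,0,0,0,1],[0.2,0,0,0,0,0,1],[0.3,0,0,0,0,0,1],[0.4,0,0,0,0,0,1],[0.5,0,0,0,0,0,1],[0.61,0,0,0,0,0,1],[0.61,0,0,0,0,0,1],[0.61,0,0,0,0,0,1]])

```text
time_s: 6.6
tcp_pos: [0.4477, 0.1806, 0.1663]
ee_rot: [[-0.19, -0.836, 0.515], [-0.982, 0.151, -0.117], [0.02, -0.527, -0.849]]
wrist_force: [1.9, 0.7, -0.2]
gripper_width: 0.169
gripper_force: 30.0
```

```bash
cat >> h.py <<'E'
def to(s,P,dock=-100.3,roll=35):
    "shift (cm) in tool axes to world point P and rotvec to aim at dock direction with roll"
    from scipy.spatial.transform import Rotation as Ro
    R=np.array(s["ee_rot"]);a=np.radians(dock);x=np.array([np.cos(a),np.sin(a),0]);y=np.cross([0,0,-1.],x)
    W=np.c_[x,y,[0,0,-1.]]@Ro.from_rotvec([np.radians(roll),0,0]).as_matrix()
    return (R.T@(np.array(P)-s["tcp_pos"])*100).round(2),Ro.from_matrix(R.T@W).as_rotvec().round(3)
E=np.array([.4885,.193,.042]);D=np.array([np.cos(np.radians(-100.3)),np.sin(np.radians(-100.3)),0])
E
python3 - <<'E'
from h import *
from station import capture,sense
s=sense();print(s["tcp_pos"],np.round(s["ee_rot"],3).tolist(),s["time_s"],np.round(s["joints"],1))
for t,h in ((.03,.07),(.033,.0)):
    P=E+D*(t-.152)+[0,0,h];print(P,to(s,P))
for n in("scene",):
    c=capture(n);np.savez("s6.npz",**c);R=np.array(s["ee_rot"]);T=np.array(s["tcp_pos"])
    p=proj(c,[T-R[:,0]*.018,T,T+R[:,0]*.047,T+R[:,0]*.152]);print(p)
    x,y=p.mean(0).astype(int);a=c["pixels"][y-50:y+50,x-70:x+70];print(x,y)
    cv2.imwrite("pics/s6.png",cv2.resize(a,(784,560),interpolation=2))
E
```

```text
[0.44774736 0.18056302 0.16634794] [[-0.19, -0.836, 0.515], [-0.982, 0.151, -0.117], [0.02, -0.527, -0.849]] 6.6 [  40.1    4.5  -60.1   79.5  -25.3 -124.6]
[0.51031387 0.31303397 0.112     ] (array([-14.3 ,  -0.36,   6.29]), array([ 0.055, -0.023,  0.001]))
[0.50977746 0.31008232 0.042     ] (array([-14.14,   3.33,  12.24]), array([ 0.055, -0.023,  0.001]))
[[305.02320521 179.19284399]
 [308.30548512 180.59589549]
 [317.14420354 184.37411594]
 [338.41293827 193.46570195]]
317 184
```

View pics/s6.png

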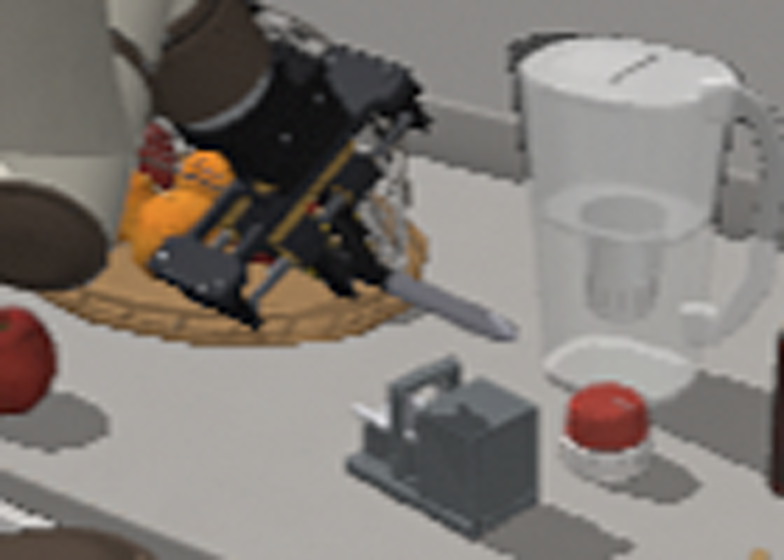

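The crop shows the probe level in the grip, with its tip at scene pixel (339,193) against a predicted (338,193). The egg timer, jug and dock are clear. The arm is close to joint 3's limit here, and moving outward relieves that.

Request:
arm_command(deltas=[[0,0,0,-3,0,1,1],[0,0,0,-6,0,2,1],[0,0,0,-9,0,3,1],[0,0,0,-12,0,3.5,1],[0,0,0,-14,0,4,1],[0,0,0,-14,0,4,1],[0,0,0,-14,0,4,1],[0,0,0,-14,0,4,1]])

```text
time_s: 7.32
tcp_pos: [0.4962, 0.3128, 0.1308]
ee_rot: [[-0.191, -0.836, 0.514], [-0.981, 0.153, -0.117], [0.02, -0.527, -0.85]]
wrist_force: [-0.4, -0.4, -1.2]
gripper_width: 0.175
gripper_force: 30.0
```

```bash
cat >m.py <<'E'
from h import *
from station import sense
import sys
s=sense();print(np.round(s["tcp_pos"],4),np.round(s["ee_rot"],3).tolist(),s["time_s"],np.round(s["joints"],1),np.round(s["wrist_force"],1))
for a in sys.argv[1:]:
    t,h=map(float,a.split(","));P=E+D*(t-.152)+[0,0,h];print(a,P.round(4),to(s,P))
q=np.array(s["tcp_pos"])-E;print("tip x",q@D+.152,"lat",q@np.array([-D[1],D[0],0]),"h",q[2])
E
python3 m.py .03,.06 .033,0
```

```text
[0.4962 0.3128 0.1308] [[-0.191, -0.836, 0.514], [-0.981, 0.153, -0.117], [0.02, -0.527, -0.85]] 7.3167 [  49.7   18.2  -47.7   75.1  -28.9 -129.4] [-0.4 -0.4 -1.2]
.03,.06 [0.5103 0.313  0.102 ] (array([-0.35,  0.34,  3.17]), array([ 0.056, -0.024,  0.   ]))
.033,0 [0.5098 0.3101 0.042 ] (array([-0.17,  3.5 ,  8.27]), array([ 0.056, -0.024,  0.   ]))
tip x 0.032716951010883136 lat -0.013867753689388083 h 0.08876164090247562
```

Request:
arm_command(deltas=[[0,-0.012,0,-0.2,0.1,1.5,1],[0,-0.024,0,-0.3,0.3,3.1,1],[0,-0.024,0,-0.2,1.5,5,1],[0,-0.024,0,-0.2,2.2,6.2,1],[0,-0.024,0,-0.2,2.8,7.1,1],[0,-0.024,0,-0.2,2.8,7.1,1],[0,-0.024,0,-0.2,2.8,7.1,1]])

```text
time_s: 7.9
tcp_pos: [0.5107, 0.3106, 0.0571]
ee_rot: [[-0.18, -0.835, 0.52], [-0.984, 0.155, -0.093], [-0.002, -0.528, -0.849]]
wrist_force: [-0.3, 0.7, -0.9]
gripper_width: 0.17
gripper_force: 30.0
```

```bash
python3 m.py .033,0; python3 - <<'E'
from h import *
from station import capture,sense
s=sense();R=np.array(s["ee_rot"]);T=np.array(s["tcp_pos"])
out=[]
for n in("scene","top"):
    c=capture(n);np.savez(n+"7.npz",**c)
    p=proj(c,[T,T+R[:,0]*.047,T+R[:,0]*.152,E,E+D*.05]);print(n,p.round(1).tolist())
    x,y=p.mean(0).astype(int);a=c["pixels"][y-25:y+25,x-35:x+35];print("crop origin",x-35,y-25)
    out.append(cv2.resize(a,(420,300),interpolation=2))
cv2.imwrite("pics/s7.png",np.vstack(out))
E
```

```text
[0.5107 0.3106 0.0571] [[-0.18, -0.835, 0.52], [-0.984, 0.155, -0.093], [-0.002, -0.528, -0.849]] 7.9 [  36.9   25.1  -50.4  109.4  -24.2 -153.7] [-0.3  0.7 -0.9]
.033,0 [0.5098 0.3101 0.042 ] (array([0.07, 0.87, 1.24]), array([ 0.055,  0.001, -0.003]))
tip x 0.032351958835009284 lat 0.0008058399166745405 h 0.015141820890488537
scene [[293.3, 192.1], [301.0, 195.9], [319.4, 205.0], [313.5, 205.6], [322.6, 210.1]]
crop origin 274 176
top [[288.7, 191.6], [297.8, 195.6], [318.7, 204.6], [312.2, 204.0], [322.2, 208.3]]
crop origin 272 175
```

View pics/s7.png

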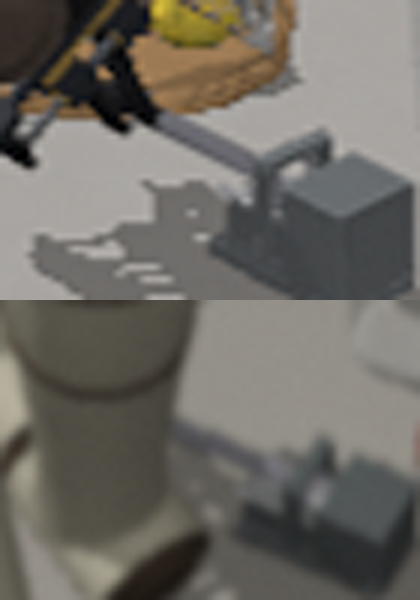

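The probe's steel end is above the groove with its tip just short of the keeper bridge (scene crop (262,165)), where predicted. Joint 4 is near its limit, so I ease the roll a little while lowering.

Request:
arm_command(deltas=[[-0.05,0,0,0,0.2,0.3,1],[-0.1,0,0,0,0.4,0.6,1],[-0.1,0,0,0,0.6,0.9,1],[-0.1,0,0,0,0.7,1,1],[-0.1,0,0,0,0.7,1,1],[-0.1,0,0,0,0.7,1,1]])

```text
time_s: 8.5
tcp_pos: [0.51, 0.3126, 0.0458]
ee_rot: [[-0.178, -0.882, 0.436], [-0.984, 0.161, -0.075], [-0.004, -0.442, -0.897]]
wrist_force: [0.5, 0.6, -1.5]
gripper_width: 0.169
gripper_force: 30.0
```

```bash
python3 m.py .033,0
```

```text
[0.51   0.3126 0.0458] [[-0.178, -0.882, 0.436], [-0.984, 0.161, -0.075], [-0.004, -0.442, -0.897]] 8.5 [  38.3   25.8  -49.    98.6  -19.4 -144.6] [ 0.5  0.6 -1.5]
.033,0 [0.5098 0.3101 0.042 ] (array([0.25, 0.15, 0.35]), array([ 0.153,  0.004, -0.001]))
tip x 0.030495248729240435 lat -0.00024044217535728422 h 0.0038387387403375356
```

Request:
arm_command(deltas=[[0,0,0,0,0.05,0.1,1],[0,0,0,0,0.1,0.2,1],[0,0,0,0,0.15,0.3,1],[0,0,0,0,0.15,0.3,1],[0,0,0,0,0.15,0.3,1]])

```text
time_s: 8.92
tcp_pos: [0.5104, 0.3124, 0.0421]
ee_rot: [[-0.178, -0.882, 0.435], [-0.984, 0.162, -0.075], [-0.004, -0.442, -0.897]]
wrist_force: [0.7, 0.2, -0.8]
gripper_width: 0.169
gripper_force: 30.0
```

```bash
python3 m.py .033,0
```

```text
[0.5104 0.3124 0.0421] [[-0.178, -0.882, 0.435], [-0.984, 0.162, -0.075], [-0.004, -0.442, -0.897]] 8.9167 [  37.7   26.2  -49.   100.2  -19.3 -145.8] [ 0.7  0.2 -0.8]
.033,0 [0.5098 0.3101 0.042 ] (array([ 0.24,  0.02, -0.01]), array([ 0.153,  0.004, -0.002]))
tip x 0.030562917649354093 lat 0.00021968043756748245 h 5.506985408801346e-05
```

Request:
arm_command(deltas=[[0,0,0,0,0.04,0.09,1],[0,0,0,0,0.07,0.14,1],[0,0,0,0,0.07,0.14,1],[0,0,0,0,0.07,0.14,1]])

```text
time_s: 9.25
tcp_pos: [0.5104, 0.3125, 0.0405]
ee_rot: [[-0.178, -0.882, 0.435], [-0.984, 0.162, -0.075], [-0.004, -0.442, -0.897]]
wrist_force: [0.9, 0.8, 0.6]
gripper_width: 0.172
gripper_force: 30.0
```

```bash
python3 m.py .033,0
```

```text
[0.5104 0.3125 0.0405] [[-0.178, -0.882, 0.435], [-0.984, 0.162, -0.075], [-0.004, -0.442, -0.897]] 9.25 [  37.5   26.3  -49.   101.   -19.3 -146.3] [0.9 0.8 0.6]
.033,0 [0.5098 0.3101 0.042 ] (array([ 0.25, -0.05, -0.14]), array([ 0.153,  0.004, -0.002]))
tip x 0.03048168232269484 lat 0.0001870928699640916 h -0.0014500120029593763
```

Request:
arm_command(deltas=[[0,0,0,0.3,0,0,1],[0,0,0,0.7,0,0,1],[0,0,0,1.1,0,0,1],[0,0,0,1.5,0,0,1],[0,0,0,1.5,0,0,1]])

```text
time_s: 9.67
tcp_pos: [0.5075, 0.2967, 0.0405]
ee_rot: [[-0.179, -0.882, 0.435], [-0.984, 0.163, -0.076], [-0.004, -0.442, -0.897]]
wrist_force: [0.5, -0.2, 0.9]
gripper_width: 0.173
gripper_force: 30.0
```

```bash
python3 m.py .075,0
```

```text
[0.5075 0.2967 0.0405] [[-0.179, -0.882, 0.435], [-0.984, 0.163, -0.076], [-0.004, -0.442, -0.897]] 9.6667 [  34.9   25.6  -50.4  105.5  -18.8 -148.4] [ 0.5 -0.2  0.9]
.075,0 [0.5023 0.2688 0.042 ] (array([ 2.84, -0.06, -0.15]), array([ 0.153,  0.003, -0.002]))
tip x 0.046607430812584796 lat 0.00013597732220434658 h -0.0015192993311270234
```

Request:
arm_command(deltas=[[-0.04,0,0,0.3,0,0,1],[-0.08,0,0,0.6,0,0,1],[-0.12,0,0,0.9,0,0,1],[-0.16,0,0,1.2,0,0,1],[-0.2,0,0,1.5,0,0,1],[-0.2,0,0,1.5,0,0,1]])

```text
time_s: 10.17
tcp_pos: [0.5088, 0.2861, 0.0425]
ee_rot: [[-0.178, -0.947, 0.267], [-0.984, 0.174, -0.039], [-0.01, -0.269, -0.963]]
wrist_force: [0.4, 6.3, 1.3]
gripper_width: 0.175
gripper_force: 30.2
```

```bash
python3 m.py .075,0
```

```text
[0.5088 0.2861 0.0425] [[-0.178, -0.947, 0.267], [-0.984, 0.174, -0.039], [-0.01, -0.269, -0.963]] 10.1667 [  46.9   26.1  -41.9   45.4  -18.1 -100.1] [0.4 6.3 1.3]
.075,0 [0.5023 0.2688 0.042 ] (array([ 1.82,  0.33, -0.06]), array([ 0.338,  0.009, -0.004]))
tip x 0.05675132483914093 lat 0.003317563472717667 h 0.0004527116453619251
```

Request:
arm_command(deltas=[[0,0,0,0,0,0,1],[0,0,0,0,0,0,1]])

```text
time_s: 10.33
tcp_pos: [0.5085, 0.2853, 0.0421]
ee_rot: [[-0.178, -0.947, 0.268], [-0.984, 0.173, -0.043], [-0.005, -0.271, -0.963]]
wrist_force: [-3.1, 5.8, -0.1]
gripper_width: 0.173
gripper_force: 30.2
```

```bash
python3 m.py .070,-0.0015
```

```text
[0.5085 0.2853 0.0421] [[-0.178, -0.947, 0.268], [-0.984, 0.173, -0.043], [-0.005, -0.271, -0.963]] 10.3333 [  46.8   26.2  -42.    46.   -18.2 -100.6] [-3.1  5.8 -0.1]
.070,-0.0015 [0.5032 0.2737 0.0405] (array([1.24, 0.35, 0.06]), array([ 0.337,  0.005, -0.002]))
tip x 0.05762457525600942 lat 0.003204225547437351 h 6.437293063581845e-05
```

Request:
arm_command(deltas=[[0,0.003,0,0.1,0.18,0.03,1],[0,0.005,0,0.2,0.34,0.06,1],[0,0.005,0,0.5,0.34,0.06,1],[0,0.005,0,0.8,0.34,0.06,1],[0,0.005,0,1.1,0.34,0.06,1],[0,0.005,0,1.2,0.34,0.06,1],[0,0.005,0,1.2,0.34,0.06,1]])

```text
time_s: 10.92
tcp_pos: [0.5045, 0.2749, 0.0415]
ee_rot: [[-0.176, -0.947, 0.269], [-0.984, 0.171, -0.045], [-0.003, -0.272, -0.962]]
wrist_force: [-0.4, 7.1, 0.5]
gripper_width: 0.169
gripper_force: 30.0
```

```bash
python3 m.py .082,-0.0015
```

```text
[0.5045 0.2749 0.0415] [[-0.176, -0.947, 0.269], [-0.984, 0.171, -0.045], [-0.003, -0.272, -0.962]] 10.9167 [  45.6   25.5  -44.    49.4  -17.1 -102.9] [-0.4  7.1  0.5]
.082,-0.0015 [0.501  0.2619 0.0405] (array([1.34, 0.13, 0.06]), array([0.335, 0.004, 0.001]))
tip x 0.06857451058886388 lat 0.0010682748909846779 h -0.0005040057986151134
```

Request:
arm_command(deltas=[[0,0,0,0.3,0.05,0.02,1],[0,0,0,0.6,0.1,0.04,1],[0,0,0,0.9,0.12,0.05,1],[0,0,0,1.1,0.12,0.05,1],[0,0,0,1.1,0.12,0.05,1]])

```text
time_s: 11.33
tcp_pos: [0.502, 0.2647, 0.0413]
ee_rot: [[-0.176, -0.947, 0.27], [-0.984, 0.17, -0.044], [-0.004, -0.273, -0.962]]
wrist_force: [1.6, 6.4, 2.0]
gripper_width: 0.175
gripper_force: 30.0
```

```bash
python3 m.py .082,-0.0015
```

```text
[0.502  0.2647 0.0413] [[-0.176, -0.947, 0.27], [-0.984, 0.17, -0.044], [-0.004, -0.273, -0.962]] 11.3333 [  44.1   24.9  -45.7   52.8  -16.  -104.9] [1.6 6.4 2. ]
.082,-0.0015 [0.501  0.2619 0.0405] (array([0.3 , 0.07, 0.06]), array([0.334, 0.005, 0.001]))
tip x 0.07898952353053115 lat 0.0005029919634854116 h -0.0007367175813252427
```

Request:
arm_command(deltas=[[0,0,0,0.1,0,0,1],[0,0,0,0.2,0,0,1],[0,0,0,0.3,0,0,1],[0,0,0,0.3,0,0,1]])

```text
time_s: 11.67
tcp_pos: [0.5016, 0.2625, 0.0414]
ee_rot: [[-0.175, -0.947, 0.27], [-0.985, 0.17, -0.043], [-0.006, -0.273, -0.962]]
wrist_force: [1.6, 7.7, 2.2]
gripper_width: 0.175
gripper_force: 30.0
```

Request:
arm_command(deltas=[[0,0,0,0.1,0,0,1],[0,0,0,0.2,0,0,1],[0,0,0,0.2,0,0,1]])

```text
time_s: 11.92
tcp_pos: [0.5013, 0.2604, 0.0413]
ee_rot: [[-0.175, -0.947, 0.27], [-0.984, 0.17, -0.043], [-0.005, -0.273, -0.962]]
wrist_force: [1.8, 8.5, 1.9]
gripper_width: 0.171
gripper_force: 30.0
```

Request:
arm_command(deltas=[[0,0,0,0.1,0,0,1],[0,0,0,0.2,0,0,1],[0,0,0,0.2,0,0,1]])

```text
time_s: 12.17
tcp_pos: [0.5009, 0.2585, 0.0414]
ee_rot: [[-0.175, -0.947, 0.27], [-0.985, 0.17, -0.043], [-0.005, -0.273, -0.962]]
wrist_force: [1.6, 8.0, 2.6]
gripper_width: 0.173
gripper_force: 30.0
```

Request:
arm_command(deltas=[[0,0,0,0.1,0,0,1],[0,0,0,0.2,0,0,1],[0,0,0,0.2,0,0,1]])

```text
time_s: 12.42
tcp_pos: [0.5005, 0.2566, 0.0414]
ee_rot: [[-0.175, -0.947, 0.27], [-0.985, 0.17, -0.043], [-0.005, -0.273, -0.962]]
wrist_force: [2.0, 8.0, 2.6]
gripper_width: 0.171
gripper_force: 30.0
```

Request:
arm_command(deltas=[[0,0,0,0.1,0,0,1],[0,0,0,0.15,0,0,1],[0,0,0,0.15,0,0,1]])

```text
time_s: 12.67
tcp_pos: [0.5004, 0.2559, 0.0414]
ee_rot: [[-0.174, -0.947, 0.27], [-0.985, 0.17, -0.041], [-0.007, -0.273, -0.962]]
wrist_force: [1.3, 8.6, 1.7]
gripper_width: 0.171
gripper_force: 30.0
```

Request:
arm_command(deltas=[[0,0,0,0.1,0,0,1],[0,0,0,0.2,0,0,1],[0,0,0,0.2,0,0,1]])

```text
time_s: 12.92
tcp_pos: [0.5002, 0.2546, 0.0416]
ee_rot: [[-0.173, -0.947, 0.27], [-0.985, 0.169, -0.04], [-0.008, -0.273, -0.962]]
wrist_force: [2.6, 11.5, -0.7]
gripper_width: 0.172
gripper_force: 30.0
```

Request:
arm_command(deltas=[[0,0,0,0.1,0,0,1],[0,0,0,0.15,0,0,1],[0,0,0,0.15,0,0,1]])

```text
time_s: 13.17
tcp_pos: [0.5, 0.254, 0.0416]
ee_rot: [[-0.172, -0.947, 0.27], [-0.985, 0.168, -0.038], [-0.01, -0.273, -0.962]]
wrist_force: [2.5, 12.7, 0.4]
gripper_width: 0.174
gripper_force: 30.0
```

```bash
python3 m.py .092,-0.001
```

```text
[0.5    0.254  0.0416] [[-0.172, -0.947, 0.27], [-0.985, 0.168, -0.038], [-0.01, -0.273, -0.962]] 13.1667 [  42.3   24.1  -47.5   56.6  -14.6 -106.9] [ 2.5 12.7  0.4]
.092,-0.001 [0.4992 0.252  0.041 ] (array([0.21, 0.06, 0.05]), array([0.334, 0.011, 0.002]))
tip x 0.08994383758270756 lat 0.00042307262102461235 h -0.00037086508680529706
```

Request:
arm_command(deltas=[[0,0.005,0,0.05,0,0,1],[0,0.01,0,0.12,0,0,1],[0,0.01,0,0.12,0,0,1],[0,0.01,0,0.12,0,0,1]])

```text
time_s: 13.5
tcp_pos: [0.5, 0.2534, 0.0416]
ee_rot: [[-0.175, -0.947, 0.269], [-0.985, 0.168, -0.047], [-0.001, -0.273, -0.962]]
wrist_force: [2.8, 12.7, -0.5]
gripper_width: 0.177
gripper_force: 30.0
```

Request:
arm_command(deltas=[[0,0,0,0.05,0,0,1],[0,0,0,0.12,0,0,1],[0,0,0,0.12,0,0,1],[0,0,0,0.12,0,0,1]])

```text
time_s: 13.83
tcp_pos: [0.4998, 0.2527, 0.0417]
ee_rot: [[-0.174, -0.947, 0.269], [-0.985, 0.168, -0.046], [-0.002, -0.273, -0.962]]
wrist_force: [2.1, 14.8, -1.0]
gripper_width: 0.175
gripper_force: 30.0
```

Request:
arm_command(deltas=[[0,0,0,0,0,0,0.5],[0,0,0,0,0,0,0.3],[0,0,0,0,0,0,0.1],[0,0,0,0,0,0,0.1],[0,0,0,0,0,0,0.1],[0,0,0,0,0,0,0.1],[0,0,0,0,0,0,0.1]])

```text
time_s: 14.42
tcp_pos: [0.4971, 0.2441, 0.0394]
ee_rot: [[-0.185, -0.947, 0.263], [-0.983, 0.174, -0.063], [0.014, -0.27, -0.963]]
wrist_force: [-0.6, -0.3, 0.3]
gripper_width: 0.445
gripper_force: 0.0
```

Request:
arm_command(deltas=[[0,0,0,0,0,-1,0.1],[0,0,0,0,0,-3,0.1],[0,0,0,0,0,-6,0.1],[0,0,0,0,0,-9,0.1],[0,0,0,0,0,-11,0.1],[0,0,0,0,0,-11,0.1],[0,0,0,0,0,-11,0.1]])

```text
time_s: 15.0
tcp_pos: [0.4684, 0.2522, 0.1466]
ee_rot: [[-0.184, -0.947, 0.265], [-0.983, 0.174, -0.06], [0.011, -0.272, -0.962]]
wrist_force: [0.4, -0.2, -0.6]
gripper_width: 0.45
gripper_force: 0.0
```

```bash
python3 m.py; python3 - <<'E'
from h import *
from station import capture
for i in range(2):
    c=capture("scene")
np.savez("s8.npz",**c)
p=proj(c,[E+D*(-.08),E+D*(-.018),E]);print(p.round(1).tolist())
a=c["pixels"][160:235,270:370];cv2.imwrite("pics/s8.png",cv2.resize(a,(800,600),interpolation=2))
E
```

```text
[0.4684 0.2522 0.1466] [[-0.184, -0.947, 0.265], [-0.983, 0.174, -0.06], [0.011, -0.272, -0.962]] 15.0 [ 52.1  13.9 -37.4  25.7 -34.6 -83.3] [ 0.4 -0.2 -0.6]
tip x 0.09736402616930018 lat -0.03035163722658523 h 0.1046294926201016
[[299.9, 198.8], [310.4, 204.0], [313.5, 205.6]]
```

View pics/s8.png

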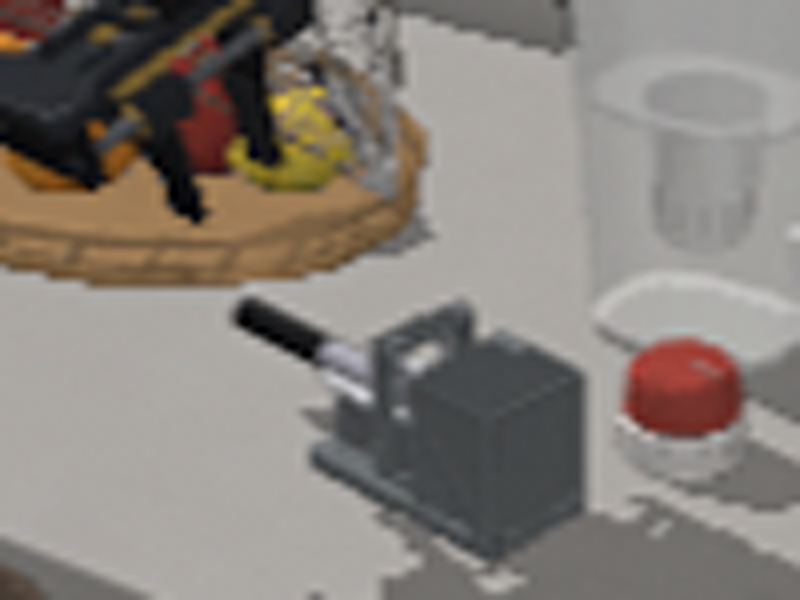

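The probe lies in the groove under the keeper. Its tail is at scene pixel (300,199) and the handle's end at (311,204), both matching the felt contact position. The gripper is clear and the neighbouring things in view are undisturbed.

```bash
python3 -c "
from station import finish_job
print(finish_job())"
```

```text
the job is handed in; nothing more can be done
None
```

I handed the job in at about 15 s: the probe lies in the dock's groove under the keeper, with its tip pressed against the pad at about 7 N before release (inferred from the wrist force). It was released and the gripper is clear; contact after release rests on its position in the last picture, which can't resolve the last millimetre or two.

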